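# Clamp a shoe last with a tab-lock toe stop

## Robot

A 6-joint arm with a two-finger parallel gripper is mounted at the origin on the work surface. World frame = base frame: x ahead of the robot, y to its left, z up, the work surface at z = 0. Lengths are in m, angles in rad, forces in N, time in s.
With the tool pointing down it reaches from about 0.35 to 0.775 m from the base axis. Payload 5.5 kg.
Tool frame: the origin (TCP) lies at the very end of the fingers, on their centre line; the grasp point (between the pads) lies 19 mm behind it (tcp_to_grasp is the distance from the TCP to the grasp point, in m); y points along the fingers, z is the direction in which the jaws open and shut, and the axes are right-handed (so a half turn about y gives the same grasp; the last joint's range is limited). The gripper opens to 85 mm and grips with 20 to 120 N. Pads are 22 mm wide; open, the fingers measure 114 mm over their backs; the gripper's body (76 mm by 85 mm) begins 54 mm behind the grasp point. The pads swing forward as they close: fully open they stand 13 mm farther back than shut.
Start: joints at [-1.423, 0.313, 0.046, 1.304, 0, 1.431], TCP at [0.163, -0.551, 0.231] pointing down, gripper open.
Joint ranges: [-2.76, 2.76], [-0.86, 1.69], [-1.03, 1.26], [-2.2, 2.34], [-1.47, 1.5], [-3.14, 3.14]. Speed limits (rad/s): [2.57, 2.57, 3.14, 3.14, 3.14, 3.14].

## Interface

Orientations are given as a rotation vector (axis times angle).
In Python, from cell import observe, camera, finish_job, tcp_to_grasp gives the robot as it stands.
- The arm moves only by the shell command python3 -m inch 'ROWS'. ROWS is JSON, a list of rows, each an object with "rotation": the turn, a rotation vector about the tool's x, y, z in degrees, a list of three; "dp": the shift along the tool's x, y, z in mm, a list of three; "fingers": the closure, from 0 (fully open) to 1 (shut). In form: [{"rotation": [rx, ry, rz], "dp": [x, y, z], "fingers": fingers}, ...]. A call has 1 to 5 rows; each row is the pose to reach, as a shift and turn from the pose commanded when the call began, along the tool's axes at that moment; what a row does not reach only later rows make up. A row lasts 1/8 s, in which the tool goes at most 62.5 mm and 10.7 degrees, less where a joint would pass 70% of its speed; a pose out of reach is approached as far as the arm can. A call with a gripper value outside its range is refused whole. The fingers move at their own pace and stop on an object; the grip force is fixed at half the most. Time passes only in rows, so rows that repeat a pose let the fingers close. It gives the time, the measured TCP pose, the force and the opening at its end, in the units of the state.
- observe(): the state, without advancing time (a new reading comes with each control period).
- camera(name): name is "side" or "top" or "wrist"; returns a dict with "pixels" (400x640x3 uint8, red, green, blue), "intrinsics" (3x3 intrinsics, pixels), "R" (3x3) and "t" (3): a world point X has camera coordinates R X + t. Camera axes: x right, y down, z forward; pixel columns grow to the right and rows downward; lengths in m; the calibration is good to about 2 mm. A picture is of the moment at which its call begins. There is no depth.
- finish_job(): hands the job in, once; it reports no verdict.
The state is a dict: "t": time; "joint_pos": joint angles; "joint_vel": joint speeds; "tau": joint torques, N m; "eef_pos": TCP position; "orientation": TCP orientation; "contact_force": force on the tool from outside, world axes, zero at the start; "moment": the same for the moment, N m; "grip_width": finger opening in m.
Only numpy, scipy, OpenCV 4.12 (cv2) and the standard library are available. Lean on these libraries where they do the work, as an engineer would, in place of code of your own. Each camera call takes 0.05 s, during which the arm holds its last target.

## Task

Clamp the pale wooden shoe last in the holding jig on the bench: pinch both red tabs of the knob on the toe stop and turn the knob anticlockwise to the green dot, then slide the toe stop along its rail so that it pushes the last home against the V-shaped heel stop and presses on it snugly but gently (about 7 N). Keeping that pressure, turn the knob back to the yellow dot with the tabs pinched and let go, so that both tabs spring out and lock. Never press harder than 20 N on the last, do not drag the toe stop while it is locked, and leave the other things on the bench where they are.

Things in the scene. Friction and masses are not known exactly. Their poses are not given: they have to be found in the camera images.
- knob_grip (a point): Centre of the black tab-lock knob (34 mm wide, 53 mm tall, white line on its cap): on its upright axis, 34 mm above the carriage's top, half-way up the red tabs. The tabs' outer faces (20 mm wide, 24 mm tall) look along this point's +x and -x, 56 mm apart free, 40 mm pinched. Room for fingers on both sides; steel feet up to 8 mm high below. It moves and turns with the knob.
- knob (a joint): Turn of the knob (rad), anticlockwise from above: 0 closed, white line at the yellow dot, a click pin in the rail's teeth holds the carriage against some 10 N; 1.25 open at its stop, line at the green dot, carriage free. Below 0.75 rad the pin rubs over the teeth (4 mm pitch): up to 0.15 N m, and it jerks the carriage along the rail, so hold it in place; let go, it may settle back 2 mm.
- tab_a (a joint): How far the red tab on knob_grip's +x side is pinched in (m): 0 out, 0.008 fully in. Spring: 3 N to start, 10 N fully in. A steel foot under each tab sits behind a post: the knob leaves or re-enters its closed place only with BOTH tabs in by over 6.5 mm. Let go within 0.03 rad of closed, the tabs spring out and lock. A 25 to 60 N pinch is right.
- tab_b (a joint): The same for the red tab on knob_grip's -x side. The knob cannot give across the rail, so a pinch that is off-centre across the rail loads the arm sideways by 10 N and more: shift until the side force fades.
- carriage (a joint): Place of the grey toe-stop carriage (84 x 80 mm, its top 44 mm above the table, knob in its middle) on the rail (m): 0 farthest from the heel stop, growing to 0.115 towards it, along the jig's -y. About 4 N of sliding friction when free. Its place when the last is clamped differs each time and must be felt.
- pad_face (a point): Middle of the front face of the black rubber toe pad (44 mm wide, 26 mm high) on the carriage, 60 mm from the knob's axis towards the heel stop. The pad is sprung along the rail: 2.4 N to start, 1.2 N more per mm, at its stop after 6 mm (9.6 N), rigid beyond. The push felt by the hand is the pad's force plus the carriage's friction.
- pad: The toe pad itself; origin 5 mm behind the front face, axes as the jig's.
- jig: The holding jig: dark green-grey bed, 110 x 450 x 12 mm, fixed to the table. Origin on the table's surface under the rail's centre line. Rail and last lie along its y axis (horizontal), heel stop at the -y end, toe-stop carriage at the +y end; x goes across.
- heel_stop: Cork-faced V block fixed on the bed (at a different place each time), 38 mm high. Its origin lies on the bed where the centre of the last's round heel (radius about 26 mm) comes to when home in the V.
- last_center (a point): The pale wooden child's shoe last, loose on the bed, sole down: somewhat under 200 mm long, 62 mm wide, 75 mm tall at the heel, 32 mm at the toe, 0.25 to 0.5 kg. The point lies 20 mm above the sole, about half-way along; its +y axis points from heel to toe. It starts 10 to 20 mm short of home; pushing it over the bed takes 1 to 4 N.
- last: The same last; origin on the sole under last_center.
- spare_last: Bystander, leave alone: dark wooden last of the same size as the pale one, to the right. Origin at the middle of its underside.
- hammer: Bystander, leave alone: hammer 220 mm long lying on the robot's side of the jig. Origin at the middle of its underside.
- brush: Bystander, leave alone: brush lying on the jig's far side. Origin at the middle of its underside.
- polish_tin: Bystander, leave alone: dark flat tin, diameter 68 mm, 24 mm high, on the jig's far side. Origin at the middle of its underside.
- glue_jar: Bystander, leave alone: jar with a blue cap, diameter 60 mm, 85 mm high, on the jig's far side. Origin at the middle of its underside.
- tape: Bystander, leave alone: paper-coloured roll, diameter 84 mm, 22 mm high. Origin at the middle of its underside.
- heel_lift: Bystander, leave alone: black rubber heel lift 65 x 55 x 16 mm. Origin at the middle of its underside.
There are look-alikes about, which are no part of the job. Of the things shaped like the last, the wooden one is meant.

How it is judged:
On the way, in this order (a step that is already met when the one before it is completed fails the run):
1. the knob is turned open (past 0.95 rad) with the toe stop not yet dragged more than 8 mm from its start (value of joint knob above 0.95 rad and distance of knob_grip from where it was at the start of the episode below 0.008 m), for 0.1 s.
2. with the knob still open (past 0.8 rad), the pad presses on the last with more than 3 N and the last bears on the heel stop (contact force between pad and last between 3 and 20 N and contact force between heel_stop and last above 1 N and value of joint knob above 0.8 rad), for 0.2 s.
At the end, for the whole second after the job is handed in: Knob closed (under 0.09 rad), both tabs out (under 1 mm in), pad pressing on the last with 3 to 11 N, last bearing on the heel stop (over 1 N, origins under 75 mm apart), flat on the bed (0.05 rad), in line with the jig (0.12 rad) and at rest (value of joint knob below 0.09 rad and value of joint each of tab_a, tab_b below 0.001 m and contact force between pad and last between 3 and 11 N and contact force between heel_stop and last above 1 N and horizontal distance between last and heel_stop below 0.075 m and angle between last's own z axis and vertical below 0.05 rad and linear speed of last below 0.01 m/s and angle between the y axis of last and the y axis of jig, either way round below 0.12 rad); the robot touches nothing.
It fails at once if the pad presses on the last with more than 20 N (contact force between pad and last above 20 N).
It fails at once if another thing on the bench is shifted by more than 15 mm (distance of any of spare_last, hammer, brush, polish_tin, glue_jar, tape, heel_lift from where it was at the start of the episode above 0.015 m).
It also fails if it takes over 64 s, if anything falls off the work surface, if the arm or the gripper's body presses on something with over 40 N, if the wrist force passes 120 N, or if a joint passes its speed limit or range.

## Working session

There is one attempt and no reset: what is moved stays moved. The work goes in short steps, Python scripts to look and compute and a shell command to move; the robot and the scene stay as the last step left them, time stands still between calls to the robot, and variables do not carry over. Pictures are saved under pics/ and viewed, and the job is handed in when it is done.

```bash
mkdir -p pics
cat > h.py <<'E'
import numpy as np, cv2
from cell import observe, camera, finish_job, tcp_to_grasp
def save(n,c,crop=None,s=1):
    im=c["pixels"][:,:,::-1]
    if crop: im=im[crop[1]:crop[3],crop[0]:crop[2]]
    im=cv2.resize(np.ascontiguousarray(im),None,fx=s,fy=s,interpolation=cv2.INTER_CUBIC); cv2.imwrite("pics/"+n,im)
def plane(c,uv,z):
    K,R,t=[np.array(c[k]) for k in("intrinsics","R","t")]
    d=R.T@np.linalg.inv(K)@np.array([uv[0],uv[1],1.]); o=-R.T@t
    return o+d*(z-o[2])/d[2]
def proj(c,X):
    K,R,t=[np.array(c[k]) for k in("intrinsics","R","t")]
    p=K@(R@np.array(X)+t); return p[:2]/p[2]
E
python3 - <<'E'
from h import *
import pickle
s=observe(); print(s); print(tcp_to_grasp)
for n in("top","side","wrist"):
    c=camera(n); save(n+"0.png",c); pickle.dump(c,open(n+"0.pkl","wb")); print(n,-np.array(c["R"]).T@np.array(c["t"]))
E
```

```text
{'t': 0.0, 'joint_pos': array([-1.42262197e+00,  3.14021479e-01,  4.50022270e-02,  1.30364276e+00,
       -4.75641703e-05,  1.43119834e+00]), 'joint_vel': array([-0.00102797,  0.00041356, -0.00151209,  0.00225293, -0.00026496,
        0.00086287]), 'tau': array([-5.12537117e-04, -4.80629611e+01,  2.98531276e+01,  1.92059192e-02,
       -6.31054377e-05, -1.37176099e-05]), 'eef_pos': array([ 0.16309519, -0.55084196,  0.23040642]), 'orientation': array([-0.29954153,  2.06895587, -2.06505968]), 'contact_force': array([-0.30274709, -0.03924922,  0.44024067]), 'moment': array([-0.01873702, -0.0138292 , -0.02130472]), 'grip_width': 0.0852468728801124}
0.0187
top [ 0.30713059 -0.05280468  1.37832773]
side [ 0.20004138 -1.07988179  1.0352241 ]
wrist [ 0.23402369 -0.52968017  0.37341374]
```

View pics/top0.png

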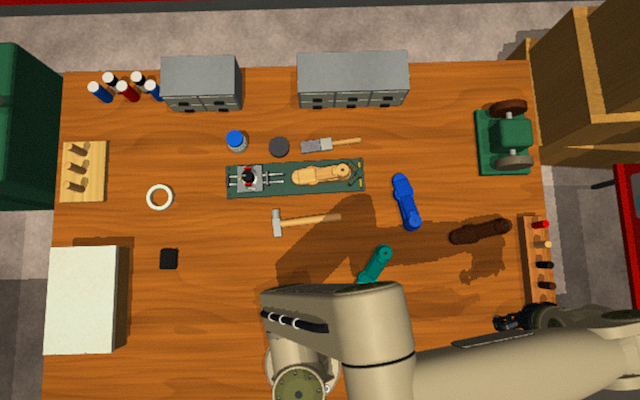

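View pics/side0.png

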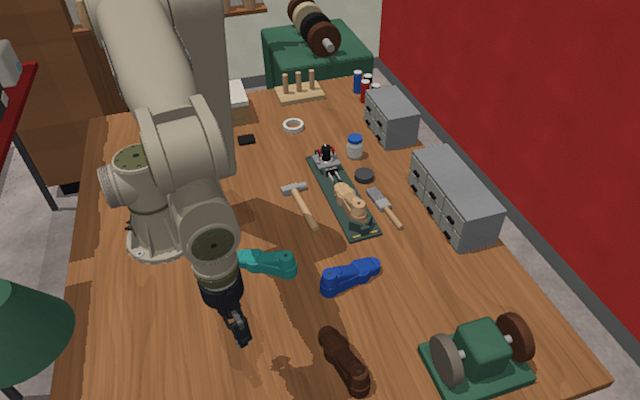

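Run:
```python
from h import *
from scipy.spatial.transform import Rotation as R
print(R.from_rotvec([-0.29954153,  2.06895587, -2.06505968]).as_matrix().round(3))
```

```text
[[-0.959 -0.     0.284]
 [-0.284  0.002 -0.959]
 [-0.    -1.    -0.002]]
```

The top picture shows the jig (px 227–365 × 158–198), with the knob at about (248,178) and the pale wooden last at (322,175). The look-alikes are the blue last (406,202), the teal one (375,265) and the dark wooden spare (480,231). Only the one on the jig is pale wood, so it is the one meant. Next I'll confirm it in an enlarged crop.

Run:
```python
from h import *
import pickle
c=pickle.load(open("top0.pkl","rb")); save("top0c.png",c,(215,145,375,215),5)
c=pickle.load(open("side0.pkl","rb")); save("side0c.png",c,(295,130,395,250),5)
```

```text
(no output)
```

View pics/top0c.png

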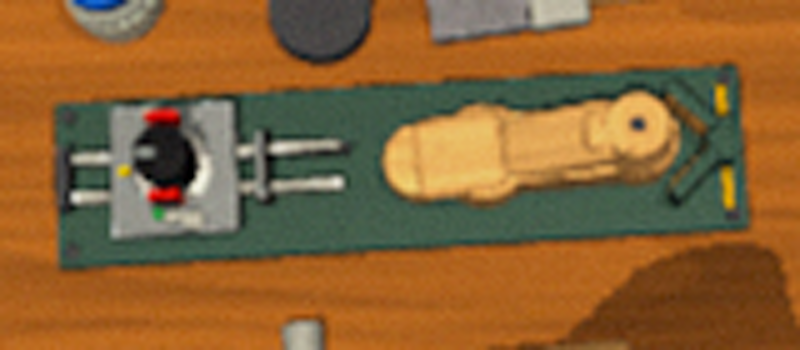

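View pics/side0c.png

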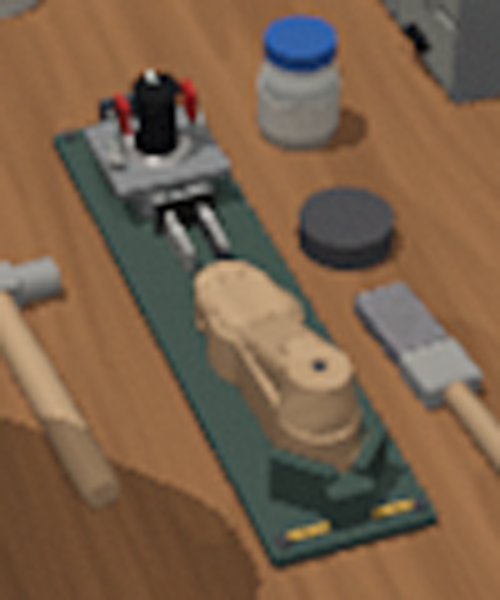

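The crop shows the pale last on the bed with its heel by the V on the right and its toe facing the carriage. The red tabs are at crop (163,115) and (165,195), the yellow dot at (124,171) and the green dot at (158,214). Next I'll measure positions.

Run:
```python
from h import *
import pickle
res={}
for n,box in(("top",(225,155,275,205)),("side",(305,135,345,180))):
    c=pickle.load(open(n+"0.pkl","rb")); im=c["pixels"].astype(int)
    m=((im[...,0]>130)&(im[...,1]<80)&(im[...,2]<80)).astype(np.uint8)
    mm=np.zeros_like(m); mm[box[1]:box[3],box[0]:box[2]]=m[box[1]:box[3],box[0]:box[2]]
    k,l,st,ce=cv2.connectedComponentsWithStats(mm)
    for i in range(1,k):
        if st[i,4]>3: print(n,st[i],ce[i],plane(c,ce[i],.078 if n=="side" else .088).round(4))
    hsv=cv2.cvtColor(c["pixels"],cv2.COLOR_RGB2HSV)
    if n=="top":
        for p in [(56,104),(739,67),(746,228),(62,268)]: print("bed",plane(c,(215+p[0]/5,145+p[1]/5),.012).round(4))
        for p in [(112,105),(237,100),(240,230),(112,238)]: print("car",plane(c,(215+p[0]/5,145+p[1]/5),.044).round(4))
        print("dots",[plane(c,(215+p[0]/5,145+p[1]/5),.045).round(4) for p in[(124,171),(158,214)]])
        print("toe, heel",[plane(c,(215+p[0]/5,145+p[1]/5),z).round(4) for p,z in[((385,163),.03),((680,138),.06)]])
        print("cap",plane(c,(215+165/5,145+153/5),.097))
```

```text
top [244 167   7   3  14] [247.         167.64285714] [0.6    0.1548 0.088 ]
top [245 183   6   2  12] [247.5 183.5] [0.5501 0.1534 0.088 ]
bed [0.6254 0.2351 0.012 ]
bed [ 0.6371 -0.213   0.012 ]
bed [ 0.53   -0.2125  0.012 ]
bed [0.5167 0.2307 0.012 ]
car [0.6163 0.1925 0.044 ]
car [0.6172 0.1126 0.044 ]
car [0.5328 0.1114 0.044 ]
car [0.5301 0.1925 0.044 ]
dots [array([0.5729, 0.1847, 0.045 ]), array([0.5445, 0.1632, 0.045 ])]
toe, heel [array([0.5762, 0.0195, 0.03  ]), array([ 0.5808, -0.1681,  0.06  ])]
cap [0.57297971 0.1503498  0.097     ]
side [331 146   3   3   6] [332.16666667 147.        ] [0.6041 0.1692 0.078 ]
side [318 149   3   3   6] [319.16666667 150.        ] [0.5551 0.1667 0.078 ]
```

```bash
python3 -m inch '[{"rotation":[0,-10,0],"dp":[-40,0,-37],"fingers":0},{"rotation":[0,-20,0],"dp":[-80,0,-74],"fingers":0},{"rotation":[0,-30,0],"dp":[-120,0,-111],"fingers":0},{"rotation":[0,-40,0],"dp":[-160,0,-148],"fingers":0},{"rotation":[0,-50,0],"dp":[-200,0,-185],"fingers":0}]'
cat >> h.py <<'E'
from scipy.spatial.transform import Rotation as Ro
def rel(P,ang):
    """dp (mm) and rot (deg) in tool axes to TCP P, tool down, tool z at ang deg from world x"""
    s=observe(); R=Ro.from_rotvec(s["orientation"]); M=R.as_matrix()
    a=np.radians(ang); z=np.array([np.cos(a),np.sin(a),0]); y=np.array([0,0,-1.]); x=np.cross(y,z)
    T=Ro.from_matrix(np.c_[x,y,z])
    print("t",round(s["t"],2),"pos",s["eef_pos"].round(4),"dp",(M.T@(np.array(P)-s["eef_pos"])*1e3).round(2),"rot",np.degrees((R.inv()*T).as_rotvec()).round(2),"zang",np.degrees(np.arctan2(M[1,2],M[0,2])).round(2),"F",s["contact_force"].round(2),"M",s["moment"].round(3),"w",round(s["grip_width"],4),"q6",s["joint_pos"][5].round(2))
E
python3 -c "
from h import *
rel([.574,.1525,.16],1.6)"
```

```text
t: 0.78
eef_pos: [0.303, -0.3156, 0.2311]
orientation: [-0.989, 1.501, -1.501]
contact_force: [1.3, -0.6, 0.4]
grip_width: 0.0854
t 0.78 pos [ 0.303  -0.3156  0.2311] dp [-537.     71.2    64.62] rot [-0.000e+00 -2.481e+01 -1.000e-02] zang -23.21 F [ 1.28 -0.65  0.37] M [-0.019 -0.015 -0.047] w 0.0854 q6 0.99
```

```bash
python3 -m inch '[{"rotation":[0,-5,0],"dp":[-55,0,6],"fingers":0},{"rotation":[0,-10,0],"dp":[-110,0,12],"fingers":0},{"rotation":[0,-15,0],"dp":[-165,0,19],"fingers":0},{"rotation":[0,-20,0],"dp":[-220,0,26],"fingers":0},{"rotation":[0,-24.8,0],"dp":[-275,0,33],"fingers":0}]'
python3 -c "
from h import *
rel([.574,.1525,.16],1.6)"
```

```text
t: 1.4
eef_pos: [0.443, -0.0765, 0.2313]
orientation: [-1.221, 1.19, -1.191]
contact_force: [1.5, -0.8, 0.2]
grip_width: 0.0856
t 1.4 pos [ 0.443  -0.0765  0.2313] dp [-225.68   71.22  136.69] rot [-0.01 -0.15  0.02] zang 1.45 F [ 1.47 -0.84  0.16] M [-0.025 -0.038  0.03 ] w 0.0856 q6 1.2
```

```bash
python3 -m inch '[{"rotation":[0,0,0],"dp":[-50,0,30],"fingers":0},{"rotation":[0,0,0],"dp":[-100,10,60],"fingers":0},{"rotation":[0,0,0],"dp":[-150,30,90],"fingers":0},{"rotation":[0,0,0],"dp":[-200,50,120],"fingers":0},{"rotation":[0,0,0],"dp":[-225.7,60,136.7],"fingers":0}]'
python3 -m inch '[{"rotation":[0,0,0],"dp":[0,0,0],"fingers":0},{"rotation":[0,0,0],"dp":[0,0,0],"fingers":0}]'
python3 - <<'E'
from h import *
import pickle
rel([.574,.1525,.16],1.6)
for n in("top","side","wrist"):
    c=camera(n); save(n+"1.png",c); pickle.dump(c,open(n+"1.pkl","wb"))
E
```

```text
t: 2.02
eef_pos: [0.5741, 0.1532, 0.1693]
orientation: [-1.222, 1.192, -1.19]
contact_force: [0.0, -0.7, -0.8]
grip_width: 0.0856
t: 2.28
eef_pos: [0.5735, 0.1501, 0.1711]
orientation: [-1.221, 1.193, -1.192]
contact_force: [0.2, 0.4, 0.5]
grip_width: 0.0854
t 2.27 pos [0.5735 0.1501 0.1711] dp [-2.39 11.1   0.58] rot [ 0.06 -0.31  0.03] zang 1.29 F [0.16 0.43 0.49] M [ 0.031 -0.037 -0.025] w 0.0854 q6 1.67
```

View pics/wrist1.png

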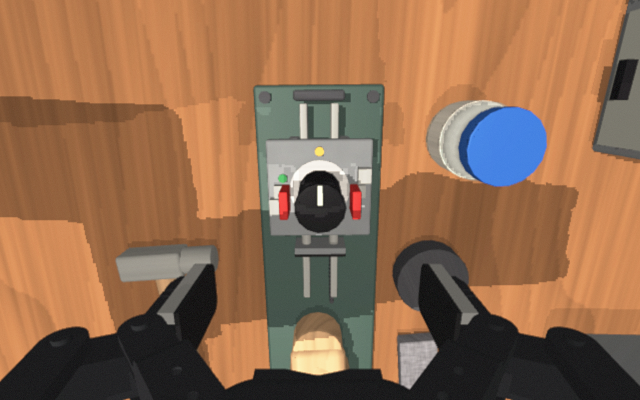

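View pics/side1.png

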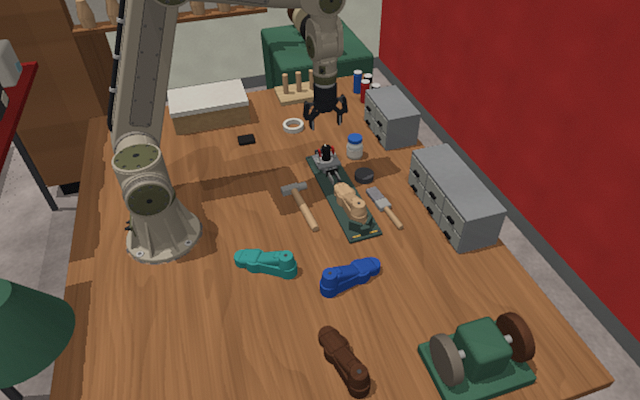

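The wrist picture shows the red tabs at (284,202) and (356,202), the line pointing at the yellow dot (319,152) and the green dot at (282,179). Now I'll measure the tabs and the bed edges from here.

Run:
```python
from h import *
import pickle
P=[]
for n,box in(("wrist",(250,160,400,260)),):
    c=pickle.load(open(n+"1.pkl","rb")); im=c["pixels"].astype(int)
    m=((im[...,0]>130)&(im[...,1]<80)&(im[...,2]<80)).astype(np.uint8)
    mm=np.zeros_like(m); mm[box[1]:box[3],box[0]:box[2]]=m[box[1]:box[3],box[0]:box[2]]
    k,l,st,ce=cv2.connectedComponentsWithStats(mm)
    for i in range(1,k):
        if st[i,4]>10: 
            x,y,w,h,_=st[i]
            print(st[i],ce[i],plane(c,ce[i],.082).round(4),"top", plane(c,(x+w/2,y),.090).round(4))
    print([proj(c,[.574,.1525,.078]).round(1)])
    # bed edges
    hsv=cv2.cvtColor(c["pixels"],cv2.COLOR_RGB2HSV)
    g=((hsv[...,0]>60)&(hsv[...,0]<100)&(hsv[...,1]>40)&(hsv[...,2]>25))
    L=[];Rr=[]
    for v in range(95,240,5):
        u=np.where(g[v,240:400])[0]+240
        if len(u)>5: L.append(plane(c,(u[0],v),.012)[:2]);Rr.append(plane(c,(u[-1]+1,v),.012)[:2])
    for E in(np.array(L),np.array(Rr)):
        p=np.polyfit(E[:,1],E[:,0],1); r=E[:,0]-np.polyval(p,E[:,1]); ok=abs(r)<.003; p=np.polyfit(E[ok,1],E[ok,0],1)
        print(ok.sum(),len(ok),"edge x at y=.1525",np.polyval(p,.1525).round(4),"ang deg",np.degrees(-np.arctan(p[0])).round(2))
    for nm,q,z in(("cap",(320,208),.097),("cFR",(370,139),.044),("cFL",(268,139),.044),("cBL",(271,235),.044),("cBR",(371,235),.044)): print(nm,plane(c,q,z).round(4))
```

```text
[352 191   9  28 241] [356.13278008 204.28215768] [0.602  0.1547 0.082 ] top [0.6008 0.1663 0.09  ]
[279 192   9  28 223] [283.31390135 205.5426009 ] [0.5508 0.1527 0.082 ] top [0.5518 0.1646 0.09  ]
[array([316.2, 204.8])]
29 29 edge x at y=.1525 0.5233 ang deg 1.75
29 29 edge x at y=.1525 0.6303 ang deg 1.63
cap [0.5765 0.156  0.097 ]
cFR [0.6147 0.1964 0.044 ]
cFL [0.5357 0.1947 0.044 ]
cBL [0.5367 0.1151 0.044 ]
cBR [0.6207 0.1168 0.044 ]
```

```bash
python3 -m inch '[{"rotation":[0,-0.4,0],"dp":[-4,20,2.5],"fingers":0},{"rotation":[0,-0.4,0],"dp":[-4,45,2.5],"fingers":0},{"rotation":[0,-0.4,0],"dp":[-4,70,2.5],"fingers":0},{"rotation":[0,-0.4,0],"dp":[-4,90,2.5],"fingers":0},{"rotation":[0,-0.4,0],"dp":[-4,105,2.5],"fingers":0}]'
python3 -m inch '[{"rotation":[0,0,0],"dp":[0,6,0],"fingers":0},{"rotation":[0,0,0],"dp":[0,6,0],"fingers":0},{"rotation":[0,0,0],"dp":[0,6,0],"fingers":0}]'
python3 - <<'E'
from h import *
import pickle
rel([.576,.154,.060],1.7)
c=camera("wrist"); save("wrist2.png",c); pickle.dump(c,open("wrist2.pkl","wb"))
c=camera("side"); save("side2.png",c,(280,90,380,190),5)
E
```

```text
t: 3.05
eef_pos: [0.5763, 0.1536, 0.066]
orientation: [-1.222, 1.188, -1.189]
contact_force: [0.0, -0.2, 0.5]
grip_width: 0.0856
t: 3.42
eef_pos: [0.5771, 0.1546, 0.0611]
orientation: [-1.222, 1.186, -1.188]
contact_force: [0.7, 0.4, -0.6]
grip_width: 0.0854
t 3.42 pos [0.5771 0.1546 0.0611] dp [ 0.53  1.14 -1.12] rot [-0.09 -0.01 -0.  ] zang 1.69 F [ 0.7   0.39 -0.62] M [ 0.036  0.041 -0.056] w 0.0854 q6 1.67
```

View pics/wrist2.png

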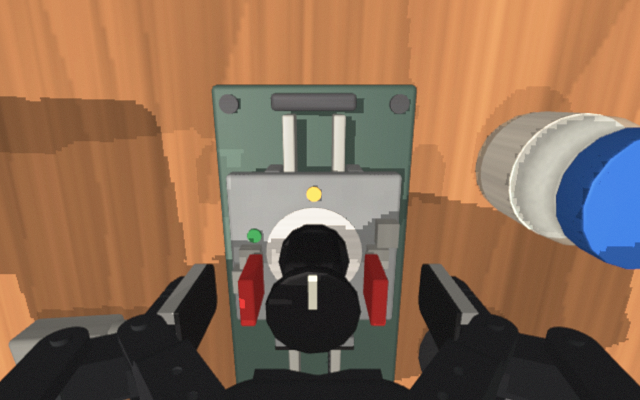

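View pics/side2.png

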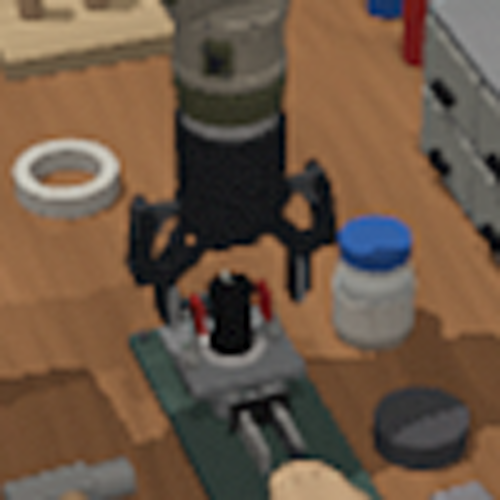

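The finger faces are at columns 216/419 (mid 317.5) and the tabs at 238/387 (mid 312.5), so I should shift about 2 mm along −x before pinching.

```bash
python3 -m inch '[{"rotation":[0,0,0],"dp":[0,2,-2],"fingers":0.25},{"rotation":[0,0,0],"dp":[0,2,-2],"fingers":0.25},{"rotation":[0,0,0],"dp":[0,2,-2],"fingers":0.34},{"rotation":[0,0,0],"dp":[0,2,-2],"fingers":0.40},{"rotation":[0,0,0],"dp":[0,2,-2],"fingers":0.40}]'
python3 - <<'E'
from h import *
rel([.575,.154,.060],1.7)
c=camera("wrist"); save("wrist3.png",c)
E
```

```text
t: 4.15
eef_pos: [0.5751, 0.1546, 0.059]
orientation: [-1.222, 1.186, -1.188]
contact_force: [1.0, -0.3, 5.4]
grip_width: 0.0513
t 4.15 pos [0.5751 0.1546 0.059 ] dp [ 0.56 -0.99 -0.1 ] rot [-0.09 -0.01 -0.  ] zang 1.69 F [ 0.97 -0.31  5.4 ] M [-0.037 -0.058  0.018] w 0.0513 q6 1.67
```

View pics/wrist3.png

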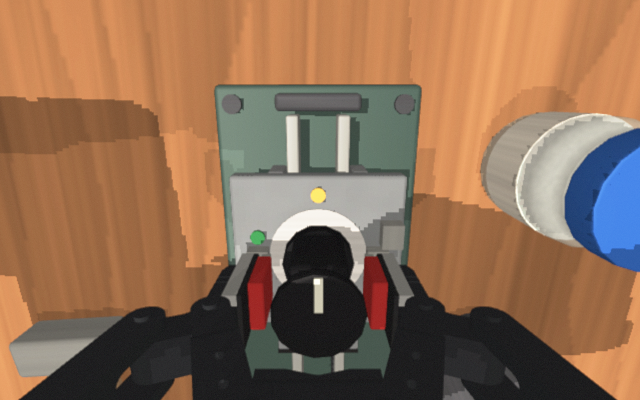

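Both tabs are between the pads and centred (248–388, mid 318). Now I'll close fully.

```bash
python3 -m inch '[{"rotation":[0,0,0],"dp":[0,0,0],"fingers":0.5},{"rotation":[0,0,0],"dp":[0,0,0],"fingers":0.6},{"rotation":[0,0,0],"dp":[0,0,0],"fingers":0.7},{"rotation":[0,0,0],"dp":[0,0,0],"fingers":0.7}]'
python3 -c "
from h import *
rel([.575,.154,.060],1.7)"
```

```text
t: 4.7
eef_pos: [0.5753, 0.1544, 0.0609]
orientation: [-1.221, 1.185, -1.189]
contact_force: [-3.3, -1.4, 17.4]
grip_width: 0.0364
t 4.7 pos [0.5753 0.1544 0.0609] dp [ 0.44  0.91 -0.35] rot [-0.17 -0.01  0.01] zang 1.69 F [-3.33 -1.35 17.38] M [-0.291  0.858 -0.006] w 0.0364 q6 1.67
```

Run:
```python
from h import *
c=camera("wrist"); save("wrist4.png",c,(180,200,460,400),2.8)
c=camera("side"); save("side4.png",c,(290,110,370,190),7)
```

```text
(no output)
```

View pics/wrist4.png

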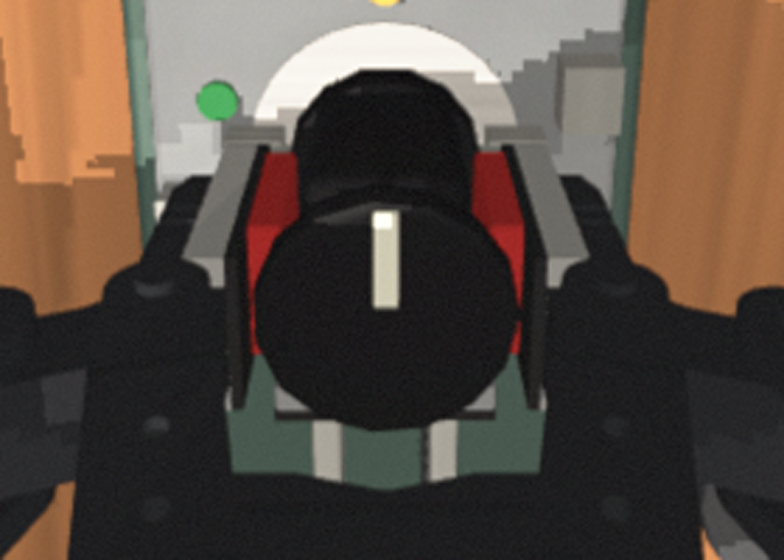

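View pics/side4.png

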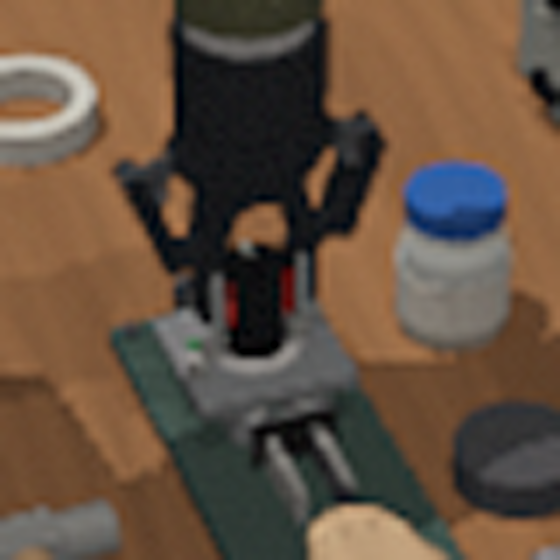

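```bash
python3 -m inch '[{"rotation":[0,0,0],"dp":[0,-2.5,0],"fingers":0.7},{"rotation":[0,0,0],"dp":[0,-2.5,0],"fingers":0.7},{"rotation":[0,-4,0],"dp":[0,-2.5,0],"fingers":0.7},{"rotation":[0,-9,0],"dp":[0,-2.5,0],"fingers":0.7},{"rotation":[0,-14,0],"dp":[0,-2.5,0],"fingers":0.7}]'
python3 -c "
from h import *
rel([.575,.154,.060],1.7)"
```

```text
t: 5.42
eef_pos: [0.5753, 0.1531, 0.0613]
orientation: [-1.328, 1.002, -1.007]
contact_force: [1.8, -5.1, 5.7]
grip_width: 0.0359
t 5.42 pos [0.5753 0.1531 0.0613] dp [-0.93  1.27 -0.1 ] rot [-0.07 14.08  0.16] zang 15.78 F [ 1.76 -5.1   5.73] M [-1.041 -0.31  -0.088] w 0.0359 q6 1.42
```

```bash
python3 -m inch '[{"rotation":[0,-8,0],"dp":[0,0,0],"fingers":0.7},{"rotation":[0,-16,0],"dp":[0,0,0],"fingers":0.7},{"rotation":[0,-24,0],"dp":[0,0,0],"fingers":0.7},{"rotation":[0,-32,0],"dp":[0,0,0],"fingers":0.7},{"rotation":[0,-38,0],"dp":[0,0,0],"fingers":0.7}]'
python3 - <<'E'
from h import *
rel([.575,.154,.060],1.7)
c=camera("wrist"); save("wrist5.png",c)
E
```

```text
t: 6.05
eef_pos: [0.5754, 0.1534, 0.0613]
orientation: [-1.515, 0.493, -0.496]
contact_force: [0.5, -4.0, 6.4]
grip_width: 0.0356
t 6.05 pos [0.5754 0.1534 0.0613] dp [-0.69  1.3   0.31] rot [-3.000e-02  5.214e+01  1.500e-01] zang 53.84 F [ 0.55 -3.95  6.38] M [-0.793 -0.282 -0.085] w 0.0356 q6 0.76
```

View pics/wrist5.png

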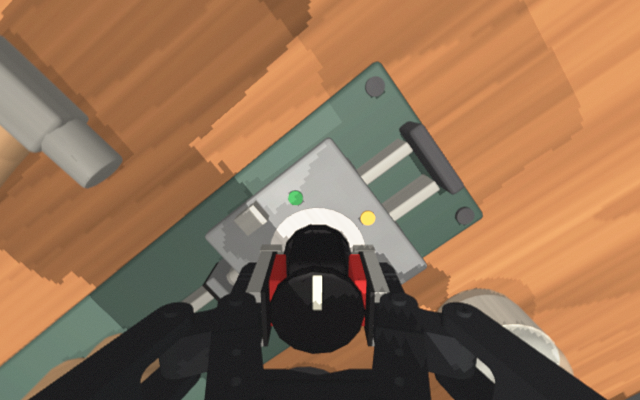

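The knob turns with the gripper; its line now points between the green dot (295,198) and the yellow dot (368,218). I'll continue to about 70°.

```bash
python3 -m inch '[{"rotation":[0,-7,0],"dp":[0,0,0],"fingers":0.7},{"rotation":[0,-14,0],"dp":[0,0,0],"fingers":0.7},{"rotation":[0,-18,0],"dp":[0,0,0],"fingers":0.7},{"rotation":[0,-18,0],"dp":[0,0,0],"fingers":0.7}]'
python3 - <<'E'
from h import *
rel([.575,.154,.060],1.7)
c=camera("wrist"); save("wrist6.png",c)
c=camera("top"); save("top6.png",c,(215,145,375,215),5)
E
```

```text
t: 6.6
eef_pos: [0.5753, 0.1534, 0.0613]
orientation: [-1.558, 0.25, -0.253]
contact_force: [2.0, -3.5, 6.0]
grip_width: 0.0358
t 6.6 pos [0.5753 0.1534 0.0613] dp [-0.51  1.3   0.46] rot [-1.000e-02  6.997e+01  1.600e-01] zang 71.67 F [ 2.   -3.52  5.97] M [-0.745 -0.328 -0.009] w 0.0358 q6 0.45
```

View pics/wrist6.png

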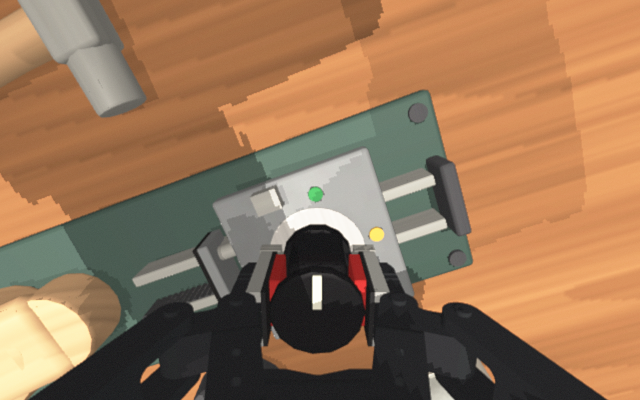

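View pics/top6.png

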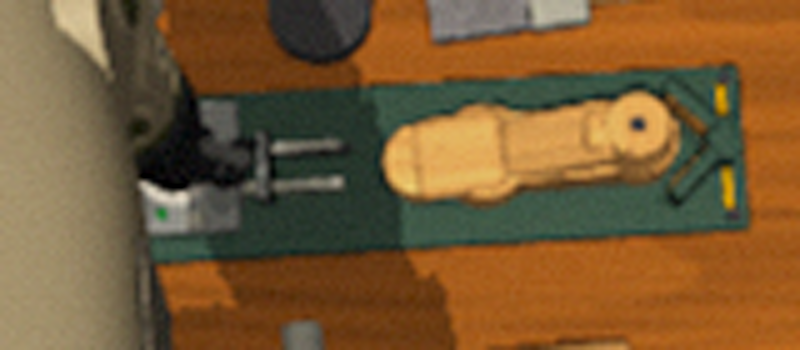

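The line is at the green dot (315,194), so the knob is open. The pad has about 74 mm to go to the toe. I'll slide 60 mm along the rail first.

```bash
python3 -m inch '[{"rotation":[0,0,0],"dp":[2.4,0,-6.6],"fingers":0.7},{"rotation":[0,0,0],"dp":[6.8,0,-18.8],"fingers":0.7},{"rotation":[0,0,0],"dp":[11.3,0,-31],"fingers":0.7},{"rotation":[0,0,0],"dp":[15.8,0,-43.2],"fingers":0.7},{"rotation":[0,0,0],"dp":[19.2,0,-52.6],"fingers":0.7}]'
cat >> h.py <<'E'
def st():
    s=observe(); a=np.radians(1.7); d=np.array([np.sin(a),-np.cos(a)]); n=np.array([np.cos(a),np.sin(a)])
    p=s["eef_pos"][:2]-np.array([.5753,.1534]); f=s["contact_force"][:2]
    M=Ro.from_rotvec(s["orientation"]).as_matrix()
    print("t",round(s["t"],2),"along mm",(p@d*1e3).round(2),"across",(p@n*1e3).round(2),"F along",(f@d).round(2),"across",(f@n).round(2),"Fz",s["contact_force"][2].round(1),"z",s["eef_pos"][2].round(4),"zang",np.degrees(np.arctan2(M[1,2],M[0,2])).round(2),"M",s["moment"].round(2),"w",round(s["grip_width"],4))
E
python3 -c "
from h import *
st()"
```

```text
t: 7.32
eef_pos: [0.577, 0.0996, 0.0613]
orientation: [-1.553, 0.249, -0.251]
contact_force: [1.2, 5.1, 5.9]
grip_width: 0.036
t 7.33 along mm 53.87 across 0.09 F along -5.09 across 1.31 Fz 5.9 z 0.0613 zang 71.73 M [ 0.99 -0.37 -0.02] w 0.036
```

```bash
python3 -m inch '[{"rotation":[0,0,0],"dp":[1.4,0,-3.8],"fingers":0.7},{"rotation":[0,0,0],"dp":[2.7,0,-7.5],"fingers":0.7},{"rotation":[0,0,0],"dp":[4.1,0,-11.3],"fingers":0.7}]'
python3 - <<'E'
from h import *
st()
c=camera("side"); save("side7.png",c,(290,130,390,250),5)
E
```

```text
t: 7.7
eef_pos: [0.5773, 0.0878, 0.0613]
orientation: [-1.553, 0.249, -0.251]
contact_force: [1.8, 3.4, 5.5]
grip_width: 0.0356
t 7.7 along mm 65.62 across 0.08 F along -3.3 across 1.91 Fz 5.5 z 0.0613 zang 71.74 M [ 0.88 -0.34 -0.02] w 0.0356
```

View pics/side7.png

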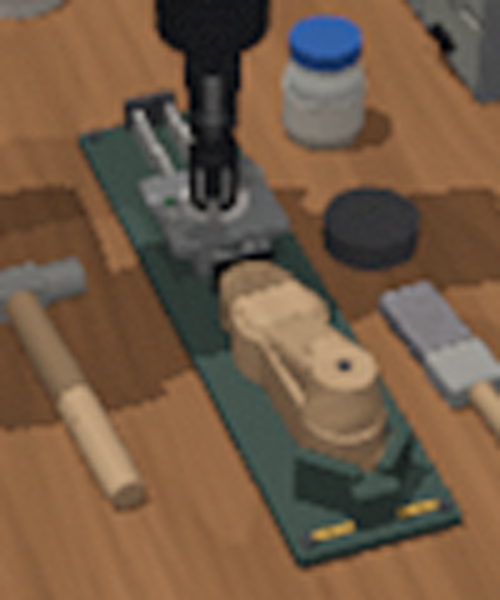

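The pad is now just short of the toe (crop 240,265). From here I'll go in small steps and watch the force.

```bash
python3 -m inch '[{"rotation":[0,0,0],"dp":[0.7,0,-1.9],"fingers":0.7},{"rotation":[0,0,0],"dp":[1.4,0,-3.8],"fingers":0.7}]'; python3 -c "from h import *
st()"
python3 -m inch '[{"rotation":[0,0,0],"dp":[0.7,0,-1.9],"fingers":0.7},{"rotation":[0,0,0],"dp":[1.4,0,-3.8],"fingers":0.7}]'; python3 -c "from h import *
st()"
python3 -m inch '[{"rotation":[0,0,0],"dp":[0.7,0,-1.9],"fingers":0.7}]'; python3 -c "from h import *
st()"
python3 -m inch '[{"rotation":[0,0,0],"dp":[0.7,0,-1.9],"fingers":0.7}]'; python3 -c "from h import *
st()"
```

```text
t: 8.0
eef_pos: [0.5774, 0.0838, 0.0613]
orientation: [-1.553, 0.249, -0.251]
contact_force: [1.5, 3.8, 4.8]
grip_width: 0.036
t 8.0 along mm 69.61 across 0.08 F along -3.78 across 1.65 Fz 4.8 z 0.0613 zang 71.74 M [ 0.89 -0.35  0.03] w 0.036
t: 8.25
eef_pos: [0.5776, 0.0802, 0.0613]
orientation: [-1.552, 0.249, -0.251]
contact_force: [1.6, 6.2, 5.0]
grip_width: 0.0358
t 8.25 along mm 73.2 across 0.08 F along -6.15 across 1.73 Fz 5.0 z 0.0613 zang 71.76 M [ 1.29 -0.3  -0.02] w 0.0358
t: 8.38
eef_pos: [0.5776, 0.0783, 0.0613]
orientation: [-1.552, 0.249, -0.25]
contact_force: [1.6, 6.1, 5.7]
grip_width: 0.0361
t 8.38 along mm 75.09 across 0.08 F along -6.04 across 1.8 Fz 5.7 z 0.0613 zang 71.77 M [ 1.26 -0.35 -0.04] w 0.0361
t: 8.5
eef_pos: [0.5776, 0.0763, 0.0613]
orientation: [-1.552, 0.249, -0.25]
contact_force: [2.6, 6.2, 5.6]
grip_width: 0.0358
t 8.5 along mm 77.11 across 0.06 F along -6.17 across 2.78 Fz 5.6 z 0.0613 zang 71.77 M [ 1.26 -0.37  0.01] w 0.0358
```

Contact came at about 72 mm, and the last now slides at about 2.3 N above carriage friction. I'll continue until the force rises.

```bash
for i in 1; do python3 -m inch '[{"rotation":[0,0,0],"dp":[0.7,0,-1.9],"fingers":0.7}]'; done >/dev/null; python3 -c "from h import *
st()"
python3 -m inch '[{"rotation":[0,0,0],"dp":[0.7,0,-1.9],"fingers":0.7}]' >/dev/null; python3 -c "from h import *
st()"
python3 -m inch '[{"rotation":[0,0,0],"dp":[0.7,0,-1.9],"fingers":0.7}]' >/dev/null; python3 -c "from h import *
st()"
```

```text
t 8.62 along mm 79.11 across 0.09 F along -6.41 across 1.57 Fz 5.8 z 0.0613 zang 71.77 M [ 1.3  -0.39 -0.03] w 0.0359
t 8.75 along mm 81.15 across 0.08 F along -5.97 across 2.08 Fz 5.2 z 0.0613 zang 71.77 M [ 1.32 -0.33 -0.03] w 0.036
t 8.88 along mm 83.11 across 0.1 F along -6.59 across 1.28 Fz 5.1 z 0.0613 zang 71.77 M [ 1.47 -0.35  0.01] w 0.0359
```

```bash
python3 -m inch '[{"rotation":[0,0,0],"dp":[0.35,0,-0.95],"fingers":0.7}]' >/dev/null; python3 -c "from h import *
st()"
python3 -m inch '[{"rotation":[0,0,0],"dp":[0.35,0,-0.95],"fingers":0.7}]' >/dev/null; python3 -c "from h import *
st()"
python3 -m inch '[{"rotation":[0,0,0],"dp":[0.35,0,-0.95],"fingers":0.7}]' >/dev/null; python3 -c "from h import *
st()"
```

```text
t 9.0 along mm 83.82 across 0.09 F along -7.61 across 2.24 Fz 5.9 z 0.0613 zang 71.78 M [ 1.59 -0.36 -0.01] w 0.0359
t 9.12 along mm 84.53 across 0.09 F along -8.66 across 2.12 Fz 5.3 z 0.0613 zang 71.79 M [ 1.77 -0.32 -0.02] w 0.0362
t 9.25 along mm 85.3 across 0.08 F along -8.17 across 1.54 Fz 6.3 z 0.0613 zang 71.8 M [ 1.94 -0.27 -0.06] w 0.036
```

```bash
python3 -m inch '[{"rotation":[0,0,0],"dp":[0.4,0,-1.1],"fingers":0.7}]' >/dev/null; python3 -c "from h import *
st()"
python3 -m inch '[{"rotation":[0,0,0],"dp":[0.4,0,-1.1],"fingers":0.7},{"rotation":[0,0,0],"dp":[0.4,0,-1.1],"fingers":0.7}]' >/dev/null; python3 -c "from h import *
st()"
```

```text
t 9.38 along mm 86.2 across 0.1 F along -10.0 across 2.46 Fz 5.3 z 0.0613 zang 71.82 M [ 2.05 -0.35 -0.01] w 0.0358
t 9.62 along mm 87.62 across 0.1 F along -8.66 across 0.86 Fz 5.2 z 0.0613 zang 71.8 M [ 1.85 -0.37 -0.03] w 0.0361
```

The force slackened at the hold: the heel may still be settling in the V. I'll look.

```bash
python3 -m inch '[{"rotation":[0,0,0],"dp":[0,0,0],"fingers":0.7}]' >/dev/null
python3 - <<'E'
from h import *
st()
c=camera("side"); save("side8.png",c,(290,130,390,250),5)
c=camera("top"); save("top8.png",c,(215,145,375,215),5)
st()
E
```

```text
t 9.75 along mm 87.59 across 0.1 F along -7.76 across 1.6 Fz 5.8 z 0.0613 zang 71.81 M [ 1.85 -0.36 -0.02] w 0.036
t 9.85 along mm 87.61 across 0.07 F along -9.11 across 1.88 Fz 5.7 z 0.0613 zang 71.81 M [ 1.81 -0.39 -0.04] w 0.0355
```

View pics/side8.png

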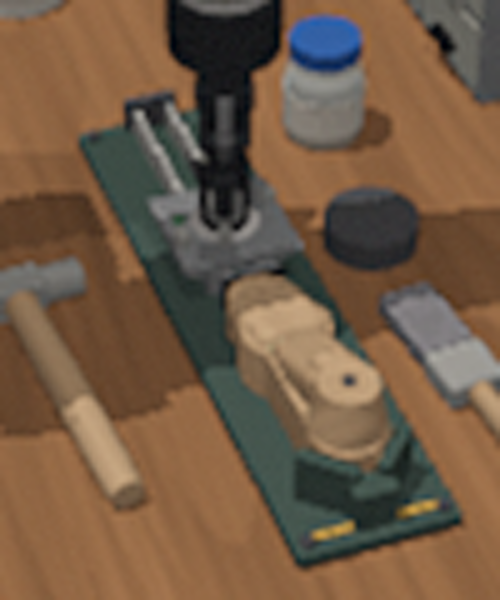

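View pics/top8.png

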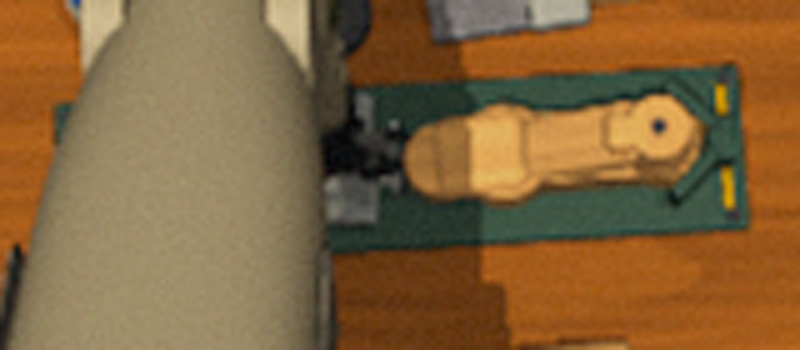

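```bash
python3 -m inch '[{"rotation":[0,0,0],"dp":[0.35,0,-0.95],"fingers":0.7}]' >/dev/null; python3 -c "from h import *
st()"
python3 -m inch '[{"rotation":[0,0,0],"dp":[0.35,0,-0.95],"fingers":0.7}]' >/dev/null; python3 -c "from h import *
st()"
```

```text
t 9.97 along mm 88.33 across 0.08 F along -9.78 across 2.25 Fz 5.7 z 0.0613 zang 71.82 M [ 2.07 -0.37 -0.02] w 0.0356
t 10.1 along mm 89.11 across 0.1 F along -10.74 across 1.63 Fz 5.1 z 0.0613 zang 71.83 M [ 2.31 -0.37 -0.02] w 0.0358
```

```bash
python3 -m inch '[{"rotation":[0,0,0],"dp":[0.35,0,-0.95],"fingers":0.7},{"rotation":[0,0,0],"dp":[0.35,0,-0.95],"fingers":0.7}]' >/dev/null; python3 -c "from h import *
st()"
python3 -m inch '[{"rotation":[0,0,0],"dp":[0,0,0],"fingers":0.7},{"rotation":[0,0,0],"dp":[0,0,0],"fingers":0.7}]' >/dev/null; python3 -c "from h import *
st()"
```

```text
t 10.35 along mm 89.94 across 0.1 F along -11.57 across 0.99 Fz 6.6 z 0.0613 zang 71.83 M [ 2.32 -0.36 -0.02] w 0.036
t 10.6 along mm 89.94 across 0.11 F along -11.19 across 1.73 Fz 5.0 z 0.0613 zang 71.84 M [ 2.23 -0.32 -0.06] w 0.0358
```

Run:
```python
from h import *
F=[];M=[]
for i in range(8):
    c=camera("top" if i==0 else "side"); 
    if i==0: save("top9.png",c,(215,145,375,215),5)
    s=observe(); F.append(s["contact_force"]);M.append(s["moment"])
print(np.mean(F,0),np.std(F,0),np.mean(M,0)); st()
```

```text
[ 1.93800235 10.80844002  5.85163211] [0.50919513 0.46356516 0.56082104] [ 2.27499749 -0.35311513 -0.03949069]
t 11.0 along mm 89.95 across 0.09 F along -10.3 across 2.34 Fz 5.6 z 0.0613 zang 71.84 M [ 2.28 -0.34 -0.07] w 0.036
```

View pics/top9.png

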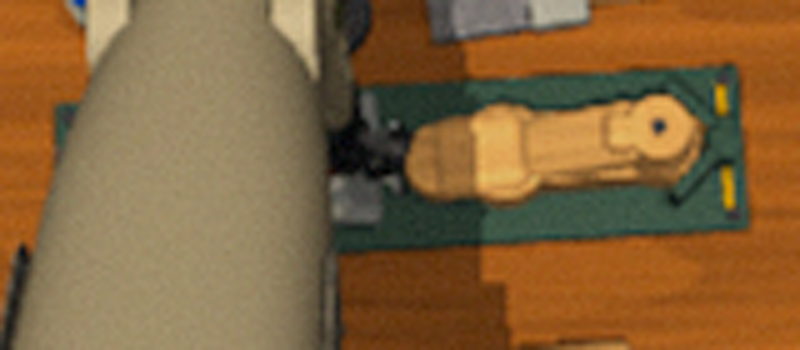

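The hand feels 10.8 N, which less about 4 N of friction leaves about 7 N on the pad. The last has stopped moving (heel hole at crop 659,127). Now I'll turn the knob back, watching the carriage's place.

```bash
python3 -m inch '[{"rotation":[0,5,0],"dp":[0,0,0],"fingers":0.7},{"rotation":[0,11,0],"dp":[0,0,0],"fingers":0.7},{"rotation":[0,17,0],"dp":[0,0,0],"fingers":0.7},{"rotation":[0,23,0],"dp":[0,0,0],"fingers":0.7},{"rotation":[0,26,0],"dp":[0,0,0],"fingers":0.7}]' >/dev/null; python3 -c "from h import *
st()"
python3 -m inch '[{"rotation":[0,4,0],"dp":[0,0,0],"fingers":0.7},{"rotation":[0,8,0],"dp":[0,0,0],"fingers":0.7}]' >/dev/null; python3 -c "from h import *
st()"
```

```text
t 11.62 along mm 89.98 across 0.13 F along -10.45 across 0.9 Fz 5.4 z 0.0613 zang 45.72 M [ 2.23 -0.39  0.  ] w 0.0357
t 11.88 along mm 90.03 across 0.1 F along -10.91 across 2.13 Fz 5.7 z 0.0613 zang 37.72 M [ 2.17 -0.33  0.16] w 0.036
```

```bash
python3 -m inch '[{"rotation":[0,4,0],"dp":[0,0,0],"fingers":0.7},{"rotation":[0,8,0],"dp":[0,0,0],"fingers":0.7}]' >/dev/null; python3 -c "from h import *
st()"
python3 -m inch '[{"rotation":[0,4,0],"dp":[0,0,0],"fingers":0.7},{"rotation":[0,8,0],"dp":[0,0,0],"fingers":0.7}]' >/dev/null; python3 -c "from h import *
st()"
```

```text
t 12.12 along mm 89.37 across 0.07 F along -13.44 across 0.92 Fz 6.1 z 0.0613 zang 29.75 M [ 2.73 -0.33  0.25] w 0.0357
t 12.38 along mm 88.54 across 0.08 F along -14.61 across 2.67 Fz 6.4 z 0.0613 zang 21.79 M [ 3.05 -0.31  0.16] w 0.0359
```

```bash
python3 -m inch '[{"rotation":[0,4,0],"dp":[0.7,0,-0.3],"fingers":0.7},{"rotation":[0,8,0],"dp":[0.9,0,-0.3],"fingers":0.7}]' >/dev/null; python3 -c "from h import *
st()"
python3 -m inch '[{"rotation":[0,3,0],"dp":[0,0,0],"fingers":0.7},{"rotation":[0,6,0],"dp":[0,0,0],"fingers":0.7}]' >/dev/null; python3 -c "from h import *
st()"
```

```text
t 12.62 along mm 88.95 across 0.08 F along -16.11 across 2.94 Fz 5.5 z 0.0613 zang 13.81 M [ 3.11 -0.28  0.13] w 0.0353
t 12.88 along mm 89.49 across 0.03 F along -15.06 across 2.59 Fz 6.1 z 0.0613 zang 7.82 M [ 2.99 -0.3   0.06] w 0.036
```

```bash
python3 -m inch '[{"rotation":[0,3,0],"dp":[0,0,0],"fingers":0.7},{"rotation":[0,6,0],"dp":[0,0,0],"fingers":0.7},{"rotation":[0,6.6,0],"dp":[0,0,0],"fingers":0.7},{"rotation":[0,6.6,0],"dp":[0,0,0],"fingers":0.7}]' >/dev/null
python3 - <<'E'
from h import *
st()
c=camera("wrist"); save("wrist10.png",c,(180,150,460,370),2.8)
E
```

```text
t 13.38 along mm 89.92 across 0.03 F along -12.89 across 2.4 Fz 6.5 z 0.0613 zang 1.3 M [ 2.77 -0.31  0.14] w 0.0358
```

View pics/wrist10.png

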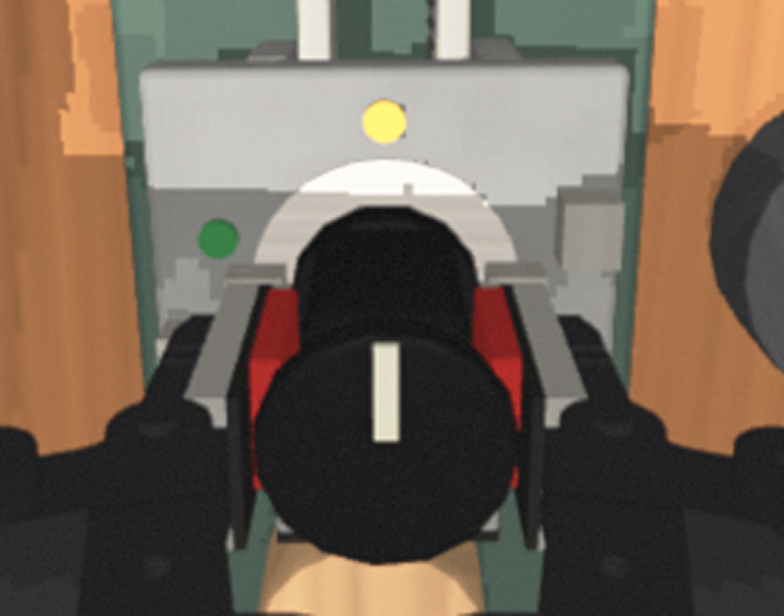

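The line is at the yellow dot (385,122) and the carriage is at 89.9 mm. I'll release gently.

```bash
python3 -m inch '[{"rotation":[0,0,0],"dp":[0,0,0],"fingers":0.5},{"rotation":[0,0,0],"dp":[0,0,0],"fingers":0.4},{"rotation":[0,0,0],"dp":[0,0,0],"fingers":0.3},{"rotation":[0,0,0],"dp":[0,0,0],"fingers":0.15},{"rotation":[0,0,0],"dp":[0,0,0],"fingers":0}]' >/dev/null
python3 - <<'E'
from h import *
st()
E
python3 -m inch '[{"rotation":[0,0,0],"dp":[0,0,0],"fingers":0},{"rotation":[0,0,0],"dp":[0,0,0],"fingers":0},{"rotation":[0,0,0],"dp":[0,0,0],"fingers":0}]' >/dev/null
python3 - <<'E'
from h import *
import pickle
st()
c=camera("wrist"); save("wrist11.png",c); pickle.dump(c,open("wrist11.pkl","wb"))
E
```

```text
t 14.05 along mm 94.75 across -1.21 F along 0.26 across 0.9 Fz 0.3 z 0.0605 zang 1.07 M [ 0.02 -0.03  0.02] w 0.0854
t 14.43 along mm 94.56 across -0.67 F along 0.79 across 0.53 Fz -0.3 z 0.0608 zang 1.08 M [-0.01 -0.01  0.01] w 0.0856
```

View pics/wrist11.png

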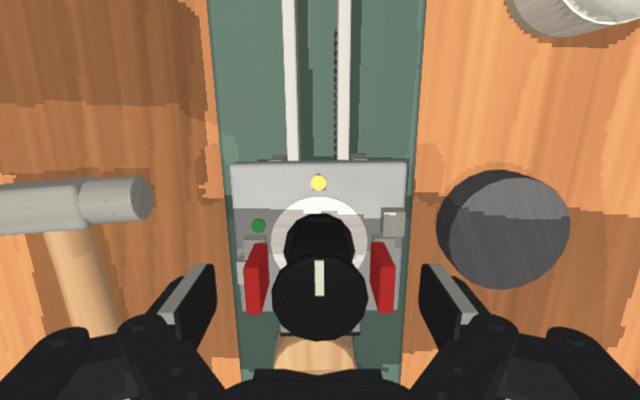

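Both tabs have sprung out (outer edges at columns 245 and 395) and the line is at yellow. I'll rise clear and check the clamp.

```bash
python3 -m inch '[{"rotation":[0,0,0],"dp":[0,-15,0],"fingers":0},{"rotation":[0,0,0],"dp":[0,-40,0],"fingers":0},{"rotation":[0,0,0],"dp":[0,-70,0],"fingers":0},{"rotation":[0,0,0],"dp":[0,-100,0],"fingers":0},{"rotation":[0,0,0],"dp":[0,-110,0],"fingers":0}]' >/dev/null
python3 -m inch '[{"rotation":[0,0,0],"dp":[0,0,0],"fingers":0},{"rotation":[0,0,0],"dp":[0,0,0],"fingers":0}]' >/dev/null
python3 - <<'E'
from h import *
import pickle
st()
c=camera("wrist"); save("wrist12.png",c); pickle.dump(c,open("wrist12.pkl","wb"))
im=c["pixels"].astype(int)
m=((im[...,0]>130)&(im[...,1]<80)&(im[...,2]<80)).astype(np.uint8)
k,l,s,ce=cv2.connectedComponentsWithStats(m)
for i in range(1,k):
    if s[i,4]>50: print(s[i],ce[i],plane(c,ce[i],.082).round(4),"left/right @.09",plane(c,(s[i,0],ce[i][1]),.09).round(4)[0],plane(c,(s[i,0]+s[i,2],ce[i][1]),.09).round(4)[0])
E
```

```text
t 15.35 along mm 94.43 across -1.48 F along -0.11 across 0.12 Fz -0.7 z 0.1696 zang 1.09 M [ 0.   -0.01  0.03] w 0.0854
[278 192  10  28 239] [282.59832636 205.74895397] [0.5532 0.0627 0.082 ] left/right @.09 0.5509 0.5577
[353 192   9  28 234] [356.83333333 205.20512821] [0.6049 0.0641 0.082 ] left/right @.09 0.6014 0.6074
```

View pics/wrist12.png

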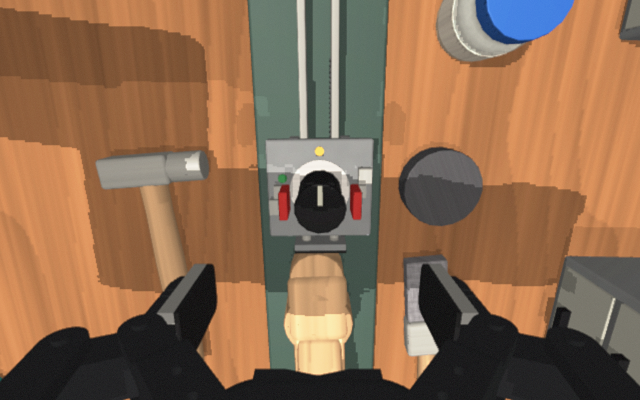

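The tabs have moved 90.3 mm from their start, agreeing with the felt 89.9 mm, so the carriage did not slip back. One last look at the heel end.

```bash
python3 -m inch '[{"rotation":[0,0,0],"dp":[-50,-20,-30],"fingers":0},{"rotation":[0,0,0],"dp":[-100,-40,-60],"fingers":0},{"rotation":[0,0,0],"dp":[-150,-60,-90],"fingers":0},{"rotation":[0,0,0],"dp":[-190,-60,-120],"fingers":0},{"rotation":[0,0,0],"dp":[-190,-60,-120],"fingers":0}]' >/dev/null
python3 - <<'E'
from h import *
st()
c=camera("top"); save("top13.png",c,(215,125,375,245),5)
c=camera("side"); save("side13.png",c,(290,110,390,230),5)
E
```

```text
t 16.02 along mm -98.97 across -121.16 F along -0.31 across -0.12 Fz -0.7 z 0.2302 zang 1.39 M [ 0.04  0.02 -0.05] w 0.0851
```

View pics/top13.png

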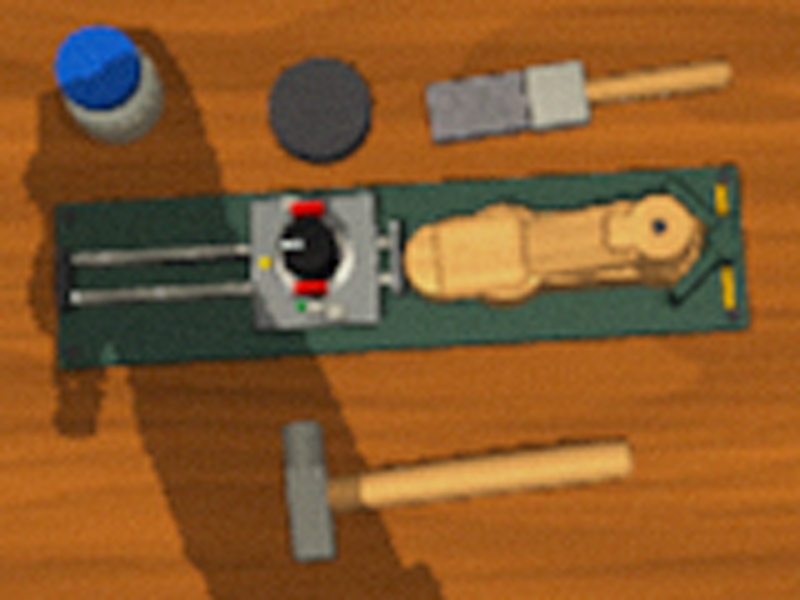

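View pics/side13.png

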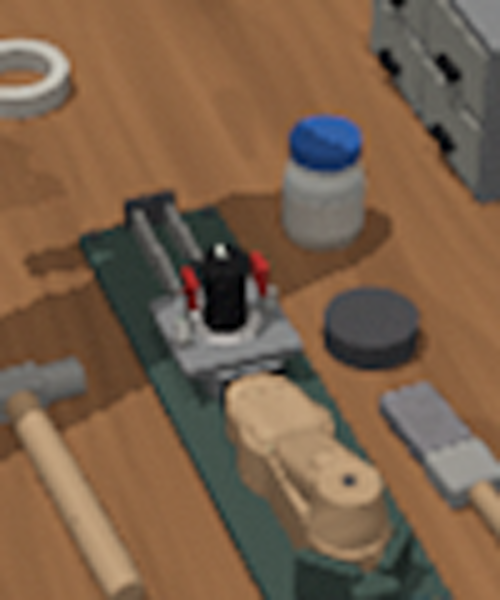

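The last is home in the V (hole at (659,227), the same place as under load). The knob line is at yellow, both tabs are out, the pad is on the toe and the neighbours have not moved.

```bash
python3 -c "
from cell import finish_job
print(finish_job())"
```

```text
the job is handed in; nothing more can be done
None
```

The pale last is clamped in the jig and the job is handed in, at about 16 s of the 64 s allowed. `finish_job()` gives no verdict, so the result rests on my own checks.

**What I did:**
1. I pinched both tabs and turned the knob 70° anticlockwise to the green dot. The hand moved no more than about 2 mm meanwhile.
2. I slid the toe stop 90 mm, until the last stopped in the V under an estimated 7 N on the pad. The hand felt 10.8 N, less about 4 N of carriage friction.
3. I turned the knob back to the yellow dot against that load, let go and moved clear.

**Last checks:**
- **Knob and tabs:** the line is at the yellow dot and both tabs are out.
- **Carriage:** the images put it 90.3 mm from its start; the hand's position before letting go said 89.9 mm.
- **Last:** the hole in its heel stayed in the same place after release as under load, against the V.
- **Bystanders:** those in the last pictures (hammer, brush, tin, jar) look unmoved; I did not measure them.

**Disagreements:**
- **Pad force:** the wrist's force reading gave about 7 N and its moment about 6 N. I could not measure it after letting go; the pad's apparent compression in the picture roughly agrees.
- **Heel slip:** the force dipped once on the way in, probably as the heel slipped into the V.
- **While closing:** the carriage was pushed back up to 1.4 mm, which I corrected.
- **Letting go:** the hand sprang about 5 mm towards the heel stop. The image measurement shows the carriage did not follow.

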